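# Handled beaker from under the shelf to the water dispenser

## Robot

A 6-joint arm with a two-finger parallel gripper is mounted at the origin on the work surface. World frame = base frame: x ahead of the robot, y to its left, z up, the work surface at z = 0. Lengths are in m, angles in degrees, forces in N, time in s.
With the tool pointing down it reaches from about 0.325 to 0.925 m from the base axis. Payload 3.1 kg.
Tool frame: the origin (TCP) lies midway between the tips of the shut fingers; the grasp point (between the pads) lies grip_point_offset behind it (grip_point_offset is the distance from the TCP to the grasp point, in m); y points along the fingers, x is the direction in which the jaws open and shut, and the axes are right-handed (so a half turn about y gives the same grasp; the last joint's range is limited). The gripper opens to 85 mm and grips with 20 to 120 N. Pads are 22 mm wide; open, the fingers measure 114 mm over their backs; the gripper's body (76 mm by 85 mm) begins 54 mm behind the grasp point. The pads swing forward as they close: fully open they stand 13 mm farther back than shut.
Start: joints at [-70.772, 12.427, 92.441, -0, 75.132, -6.429], TCP at [0.271, -0.563, 0.198] pointing down, gripper open.
Joint ranges: [-157.48, 157.48], [-44.54, 120.13], [17.64, 146.25], [-64.5, 244.5], [7.68, 150.69], [-147.95, 147.95]. Speed limits (degrees/s): [159.86, 159.86, 180, 180, 180, 180].

## Interface

Orientations are given as a 3x3 rotation matrix whose columns are the frame's x, y, z axes.
In Python, from station import observe, read_camera, sign_off, grip_point_offset gives the robot as it stands.
- The arm moves only by the tool move_arm, never from a script. Its argument "commands" is a list of rows, each a list of 3 entries, a list of its own where there are three numbers: the opening, from 0 (shut) to 1 (fully open), then the shift along the tool's x, y, z in cm, then the turn, a rotation vector about the tool's x, y, z in degrees. A call has 1 to 12 rows; each row is the pose to reach, as a shift and turn from the pose commanded when the call began, along the tool's axes at that moment; what a row does not reach only later rows make up. A row lasts 1/10 s, in which the tool goes at most 50 mm and 8.59 degrees, less where a joint would pass 70% of its speed; a pose out of reach is approached as far as the arm can. A call with a gripper value outside its range is refused whole. The fingers move at their own pace and stop on an object; "force" is the grip in N (left out, the last holds). Time passes only in rows, so rows that repeat a pose let the fingers close. It gives the time, the measured TCP pose, the force and the opening at its end, in the units of the state.
- observe(): the state, without advancing time (a new reading comes with each control period).
- read_camera(name): name is "scene" or "top" or "wrist"; returns a dict with "pixels" (480x640x3 uint8, red, green, blue), "K" (3x3 intrinsics, pixels), "dist" ([k1, k2, p1, p2, k3] as OpenCV has them; the pictures are not rectified), "camera_from_world" (4x4, takes a point from world to camera coordinates); the wrist camera has in their place "tool_from_camera" (4x4, takes a point from camera to tool coordinates, whose origin is the TCP and whose axes are the tool frame's). Camera axes: x right, y up, looking along -z (the intrinsics and any distortion apply to the point x, -y, -z); pixel columns grow to the right and rows downward; lengths in m; the calibration is good to about 2 mm. A picture is of the moment at which its call begins: read the wrist's pose just before it. There is no depth.
- sign_off(): hands the job in, once; it reports no verdict.
The state is a dict: "time_s": time; "joint_positions": joint angles; "qvel": joint speeds; "tau": joint torques, N m; "tcp_pos": TCP position; "tool_rot": TCP orientation; "wrist_force": force on the tool from outside, world axes, zero at the start; "ft_torque": the same for the moment, N m; "grip_width": finger opening in m.
Only numpy, scipy, OpenCV 4.12 (cv2) and the standard library are available. Lean on these libraries where they do the work, as an engineer would, in place of code of your own. Each camera call takes 0.05 s, during which the arm holds its last target. There are 200 camera calls.

## Task

The handled steel beaker stands part way under the bench shelf, its handle out of reach at the back: draw it out by its rim, stand it on the open bench clear of the shelf and let go. Then take it by its handle and stand it on the water dispenser's drip tray, mouth centred under the outlet and handle to the dispenser's front. Put it down rather than drop it, let nothing touch the outlet, and leave the bottle, glass cup and tip box where they are.

Things in the scene. Friction and masses are not known exactly. Their poses are not given: they have to be found in the camera images.
- beaker: Open straight steel vessel like a large mug, no spout: 120 mm tall, 104 mm diameter, 300 g (give or take a third), empty. Rim: stiff band 8 mm thick, 16 mm high, 110 mm outside diameter. Origin: centre of the underside; z up its axis, handle along its own +x. At the start its axis is 20 to 35 mm in front of the shelf's front edge, its near rim open from above, its handle to the back within 0.3 rad.
- beaker_handle: The beaker's handle, rigidly part of it, with the beaker's origin and axes: a D-shaped loop of steel bar 14 mm wide (along y), 10 mm thick. Upper strut at 95 to 105 mm height; upright bar centred 95 mm from the axis (outer face at 100 mm), from 32 to 105 mm height; 36 mm free between bar and wall.
- handle_grip (a point): Centre of the upright bar of the handle near its top: 95 mm from the beaker's axis, 85 mm above the underside. Its axes are the beaker's.
- beaker_mouth (a point): Centre of the beaker's mouth, 120 mm above the underside. Its axes are the beaker's.
- shelf: Fixed bench shelf: grey board 160 mm deep (x), 340 mm wide (y) on blue corner posts; underside 170 mm, top 188 mm above the bench. Tip boxes on it reach 252 mm high, 75 mm back from the front edge. Origin: on the bench under the board's centre. Its front edge is at x = -80 mm and faces -x.
- dispenser: Fixed white water dispenser. Grey base 160 mm wide, front edge x = -120 mm; flat drip tray, top 30 mm above the bench, x = -117 to +17 mm, 140 mm wide; column 90 mm wide from x = +56 mm back; head 100 mm wide over the tray, underside 210 mm, top 280 mm, front edge x = -95 mm. Origin: on the bench under the base's middle. Front faces -x.
- outlet: The water outlet: a steel nozzle under the dispenser's head, 13 mm thick at the tip and 26 mm at its root, hanging from 212 to 182 mm above the bench at x = -50 mm, y = 0 of the dispenser. Origin: centre of the tip. Nothing may touch it.
- outlet_tip (a point): Tip of the outlet, 182 mm above the bench (152 mm above the drip tray).
- bottle: Bystander: amber glass bottle, 56 mm diameter, 135 mm tall, loose, under the shelf towards one end. Origin: centre of the underside.
- glass_cup: Bystander: small clear glass cup without handle, 60 mm diameter, 90 mm tall, loose, under the shelf towards the other end. Origin: centre of the underside.
- tip_box: Bystander: closed green pipette-tip box, 87 x 124 x 80 mm, loose on the bench between shelf and dispenser, far from the robot. Origin: centre of the underside.

How it is judged:
By the outcome, as a careful person would: the job done as asked, in the order asked, and still so for the second after the job is handed in, with the robot touching nothing.
It also fails if it takes over 72 s, if anything falls off the work surface, if the arm or the gripper's body presses on something with over 40 N, if the wrist force passes 120 N, or if a joint passes its speed limit or range.

## Working session

There is one attempt and no reset: what is moved stays moved. The work goes in short steps, Python scripts to look and compute and a tool call to move; the robot and the scene stay as the last step left them, time stands still between calls to the robot, and variables do not carry over. Pictures are saved under pics/ and viewed, about 8 in all and at most 12, crops included, and the job is handed in when it is done.

Besides the shell and the picture viewer there is one more tool, called after "Call:" as name([rows], argument=value, ...), one row to a line, values as JSON. move_arm: Moves the arm, as the interface text tells. Its arguments: {"type":"object","properties":{"commands":{"type":"array","items":{"type":"array"}},"force":{"type":"number"}},"required":["commands"]}

```bash
mkdir -p pics; ls; cat > h.py <<'E'
import numpy as np, cv2, json
from station import observe, read_camera, sign_off, grip_point_offset
def save(n,c):
    cv2.imwrite(f'pics/{n}.png', c['pixels'][:,:,::-1])
def cw(c,s=None):
    if 'camera_from_world' in c: return np.array(c['camera_from_world'])
    T=np.eye(4); T[:3,:3]=s['tool_rot']; T[:3,3]=s['tcp_pos']
    return np.linalg.inv(T@np.array(c['tool_from_camera']))
def rays(c,uv,s=None):
    M=np.linalg.inv(cw(c,s))
    p=cv2.undistortPoints(np.array(uv,float).reshape(-1,1,2),np.array(c['K']),np.array(c['dist'])).reshape(-1,2)
    d=np.c_[p[:,0],-p[:,1],-np.ones(len(p))]@M[:3,:3].T
    return M[:3,3],d/np.linalg.norm(d,axis=1)[:,None]
def onz(c,uv,z,s=None):
    o,d=rays(c,uv,s); return o+d*((z-o[2])/d[:,2])[:,None]
def proj(c,P,s=None):
    M=cw(c,s); q=np.atleast_2d(P)@M[:3,:3].T+M[:3,3]; q=q*[1,-1,-1]
    return cv2.projectPoints(q,np.zeros(3),np.zeros(3),np.array(c['K']),np.array(c['dist']))[0].reshape(-1,2)
def meet(o1,d1,o2,d2):
    A=np.c_[d1,-d2]; t=np.linalg.lstsq(A,o2-o1,rcond=None)[0]
    a,b=o1+t[0]*d1,o2+t[1]*d2; return (a+b)/2,np.linalg.norm(a-b)
E
python3 - <<'E'
from h import *
np.set_printoptions(precision=4,suppress=True)
print(grip_point_offset); s=observe(); print(s)
for n in('scene','top'):
    c=read_camera(n); save(n+'0',c); print(n,np.linalg.inv(cw(c))[:3])
c=read_camera('wrist');print(c['tool_from_camera'])
E
```

```text
pics
0.0187
{'time_s': 0.0, 'joint_positions': array([-70.7719,  12.4773,  92.5284,   0.0018,  75.1322,  -6.4287]), 'qvel': array([-0.0334, -0.0533, -0.0109, -0.0211, -0.1607, -0.0325]), 'tau': array([  0.0006, -39.6841, -30.3852,  -0.0001,   0.0096,   0.    ]), 'tcp_pos': array([ 0.2703, -0.5625,  0.1969]), 'tool_rot': array([[ 0.433 , -0.0008,  0.9014],
       [-0.9014,  0.0023,  0.433 ],
       [-0.0024, -1.    ,  0.0003]]), 'wrist_force': array([-0.0109,  0.0568,  0.2259]), 'ft_torque': array([0.0164, 0.0181, 0.0173]), 'grip_width': 0.08555093898834609}
scene [[ 0.075  -0.9441  0.3211  0.9735]
 [ 0.9972  0.0709 -0.0245 -0.0152]
 [ 0.0004  0.322   0.9467  1.1427]]
top [[-0.0254  0.9878 -0.1534  0.4049]
 [-0.9996 -0.0237  0.0127 -0.0008]
 [ 0.0089  0.1536  0.9881  1.5673]]
[[ 1.      0.0004  0.0006  0.0005]
 [ 0.0004  0.284  -0.9588 -0.1769]
 [-0.0006  0.9588  0.284   0.0716]
 [ 0.      0.      0.      1.    ]]
```

View pics/scene0.png

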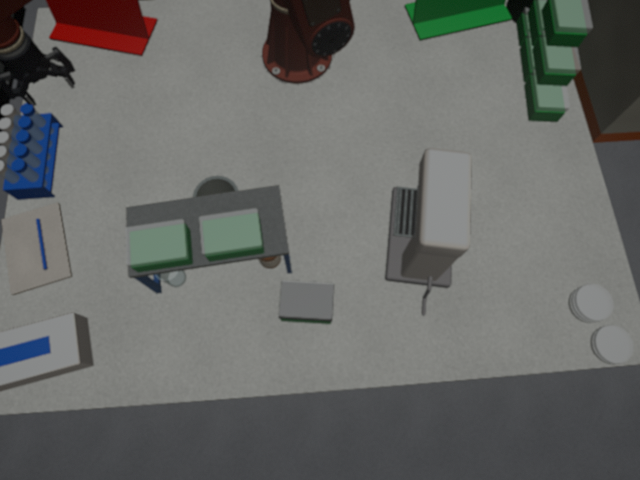

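View pics/top0.png

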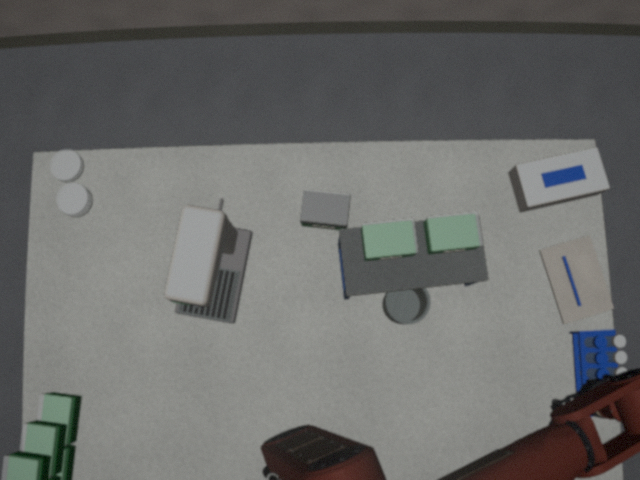

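The scene view shows the shelf at pixels (126–290, 187–270) with the beaker rim at (216,187) and the dispenser at (390–470, 150–285). In the top view the rim is at (405,305), the shelf's front edge runs from (345,297) to (487,279), and the drip tray's front edge runs from (176,313) to (235,322). Next I'll enlarge these.

```bash
python3 - <<'E'
from h import *
t=cv2.imread('pics/top0.png'); s=cv2.imread('pics/scene0.png')
def crop(im,x,y,w,h,k): 
    o=cv2.resize(im[y:y+h,x:x+w],None,fx=k,fy=k,interpolation=cv2.INTER_CUBIC)
    for i in range(x-x%20+20,x+w,20): cv2.line(o,((i-x)*k,0),((i-x)*k,6),(0,0,255),1);cv2.putText(o,str(i),((i-x)*k,16),0,.35,(0,0,255))
    for i in range(y-y%20+20,y+h,20): cv2.line(o,(0,(i-y)*k),(6,(i-y)*k),(0,0,255),1);cv2.putText(o,str(i),(8,(i-y)*k),0,.35,(0,0,255))
    return o
a=np.hstack([crop(t,155,195,110,140,4)[:300*2],crop(s,375,140,90,140,4)])
b=np.hstack([crop(t,330,215,160,120,2),crop(s,120,165,170,110,2)[:240,:] if 0 else cv2.copyMakeBorder(crop(s,120,165,170,110,2),0,20,0,0,0)])
cv2.imwrite('pics/disp.png',a[:600]); 
b=np.vstack([crop(t,330,215,170,120,4)[240:],crop(s,120,165,170,110,4)[:300]])
cv2.imwrite('pics/shelf.png',b); print(a.shape,b.shape)
E
```

```text
(560, 800, 3) (540, 680, 3)
```

View pics/disp.png

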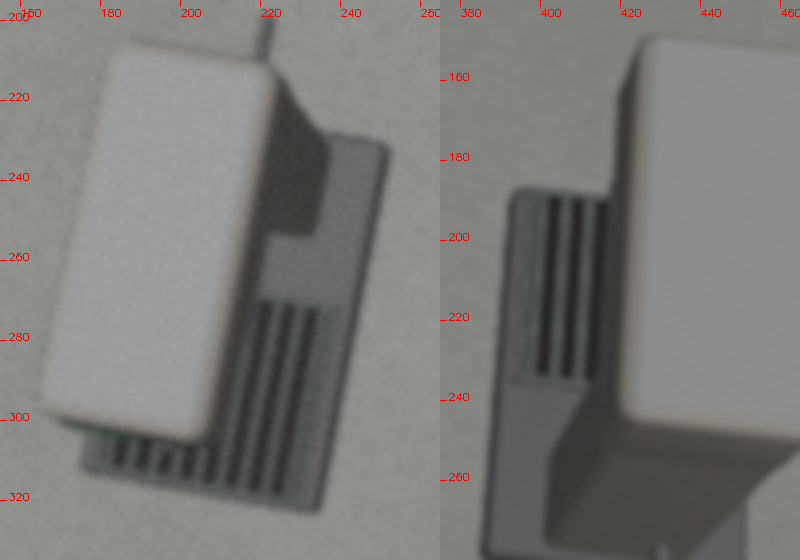

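View pics/shelf.png

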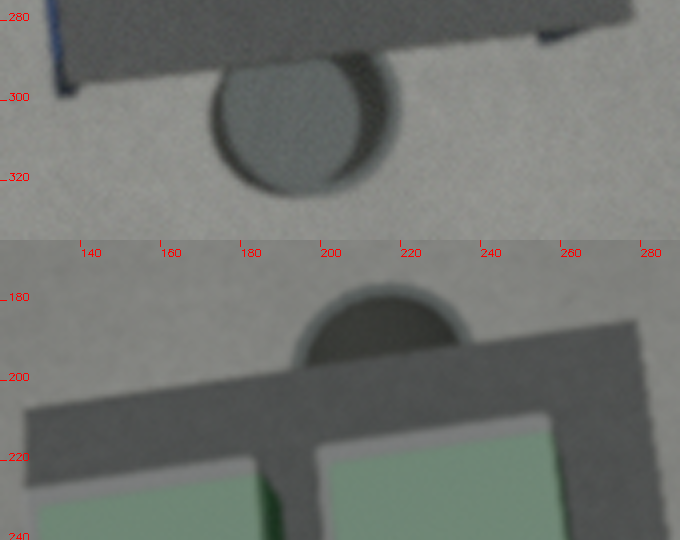

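The enlarged crops show the dispenser base and head corners, the shelf's front edge and the near rim arc clearly enough to read corner pixels. I'll cast those now.

```bash
python3 - <<'E'
from h import *
from scipy.optimize import least_squares
np.set_printoptions(precision=4,suppress=True)
T=read_camera('top');S=read_camera('scene')
print('head top z.28', onz(T,[[165,298],[207,305.5],[223.7,211],[182.5,206]],.28), 'scene',onz(S,[[426,149.5],[420.5,245]],.28))
print('base z.03', onz(T,[[175,312.5],[235,323],[252.5,231]],.03),'scene',onz(S,[[393,187],[386,278]],.03))
def m(a,b):
    o,d=rays(T,[a]);o2,d2=rays(S,[b]);return meet(o,d[0],o2,d2[0])
print('tri headfront',m([207,305.5],[426,149.5]),'base front',m([235,323],[393,187]),'base back',m([252.5,231],[386,278]))
print('shelf front T', onz(T,[[346,296],[488,279]],.188),'S',onz(S,[[126,207],[279,185]],.188), 'tri', m([346,296],[279,185]),m([488,279],[126,207]))
ps=onz(S,np.array([(293,360),(305,330),(330,300),(380,282),(430,295),(455,315),(470,335)])/4+[120,105],.12)
pt=onz(T,np.array([(400,100),(395,130),(375,165),(345,185)])/4+[330,275],.12)
for n,p in(('S',ps),('T',pt),('both',np.r_[ps,pt])):
    r=least_squares(lambda c:np.hypot(*(p[:,:2]-c).T)-.055,p[:,:2].mean(0)+[.03,0]);print(n,r.x,r.fun)
E
```

```text
head top z.28 [[0.508  0.336  0.28  ]
 [0.4898 0.2433 0.28  ]
 [0.6988 0.2069 0.28  ]
 [0.7128 0.2996 0.28  ]] scene [[0.5008 0.2457 0.28  ]
 [0.7053 0.2041 0.28  ]]
base z.03 [[0.4897 0.3746 0.03  ]
 [0.4596 0.218  0.03  ]
 [0.7    0.1708 0.03  ]] scene [[0.4661 0.2197 0.03  ]
 [0.7045 0.1723 0.03  ]]
tri headfront (array([0.4913, 0.2487, 0.263 ]), np.float64(0.004267162492366796)) base front (array([0.4602, 0.2211, 0.0172]), np.float64(0.002604931418124581)) base back (array([0.702 , 0.1729, 0.0201]), np.float64(0.0020466122002675575))
shelf front T [[ 0.5105 -0.0634  0.188 ]
 [ 0.5415 -0.4005  0.188 ]] S [[ 0.5417 -0.4016  0.188 ]
 [ 0.5145 -0.0648  0.188 ]] tri (array([ 0.5111, -0.0644,  0.1808]), np.float64(0.0014948136923827145)) (array([ 0.5416, -0.4011,  0.1878]), np.float64(0.0010391688982246273))
S [ 0.5018 -0.2188] [-0.0016 -0.0012  0.0013  0.0016 -0.001  -0.0015 -0.0001]
T [ 0.5012 -0.2171] [ 0.0002 -0.0003  0.0001  0.    ]
both [ 0.5019 -0.2182] [-0.001  -0.0007  0.0017  0.0018 -0.0012 -0.0018 -0.0006 -0.0009 -0.0012
 -0.0001  0.0003]
```

```bash
cat >> h.py <<'E'
from scipy.spatial.transform import Rotation as R
def rot(yawz,tilt=0):
    """tool z at world yaw (deg), pointing down; tilt leans the hand back towards +tool z (deg)"""
    a=np.radians(yawz); z=np.array([np.cos(a),np.sin(a),0]); y=np.array([0,0,-1.]); x=np.cross(y,z)
    return np.c_[x,y,z]@R.from_euler('x',-tilt,degrees=True).as_matrix()
def plan(p,M):
    s=observe(); M0=s['tool_rot']
    print('shift cm',np.round(M0.T@(np.array(p)-s['tcp_pos'])*100,2),'turn',np.round(R.from_matrix(M0.T@M).as_rotvec(degrees=True),1),'t',s['time_s'],'tcp',np.round(s['tcp_pos'],4))
E
python3 - <<'E'
from h import *
print(rot(90).round(3),rot(90,25).round(3))
plan([.451,-.218,.25],rot(90))
E
```

```text
[[ 1.  0.  0.]
 [-0.  0.  1.]
 [ 0. -1.  0.]] [[ 1.    -0.     0.   ]
 [-0.    -0.423  0.906]
 [ 0.    -0.906 -0.423]]
shift cm [-23.29  -5.22  31.21] turn [ -0.  -64.3  -0.1] t 0.25 tcp [ 0.2705 -0.563   0.1975]
```

Call:
move_arm([
  [0.6,[-3,-5.2,4],[0,-8,0]],
  [0.6,[-6,-5.2,8],[0,-16,0]],
  [0.6,[-9,-5.2,12],[0,-24,0]],
  [0.6,[-12,-5.2,16],[0,-32,0]],
  [0.6,[-15,-5.2,20],[0,-40,0]],
  [0.6,[-18,-5.2,24],[0,-48,0]],
  [0.6,[-21,-5.2,28],[0,-56,0]],
  [0.6,[-23.3,-5.2,31.2],[0,-64.3,0]],
  [0.6,[-23.3,-5.2,31.2],[0,-64.3,0]],
  [0.6,[-23.3,-5.2,31.2],[0,-64.3,0]],
  [0.6,[-23.3,-5.2,31.2],[0,-64.3,0]],
], force=60)

```text
time_s: 1.35
tcp_pos: [0.4507, -0.219, 0.2502]
tool_rot: [[1.0, -0.0, 0.002], [-0.002, -0.001, 1.0], [-0.0, -1.0, -0.001]]
wrist_force: [-0.4, -0.8, -0.3]
grip_width: 0.0512
```

```bash
python3 - <<'E'
from h import *
s=observe();c=read_camera('wrist');im=c['pixels'].copy()
print(s['tcp_pos'],s['joint_positions'])
a=np.linspace(0,2*np.pi,72)
for z,r in((.12,.055),(.12,.047)):
    for u,v in proj(c,np.c_[.5019+r*np.cos(a),-.2182+r*np.sin(a),0*a+z],s): cv2.circle(im,(int(u),int(v)),1,(255,0,0),-1)
cv2.imwrite('pics/w1.png',im[:,:,::-1])
E
```

```text
[ 0.45065986 -0.21895751  0.25015221] [-3.39111589e+01 -5.28186745e+00  1.05484880e+02 -4.95692690e-02
  7.97975318e+01 -3.38108471e+01]
```

View pics/w1.png

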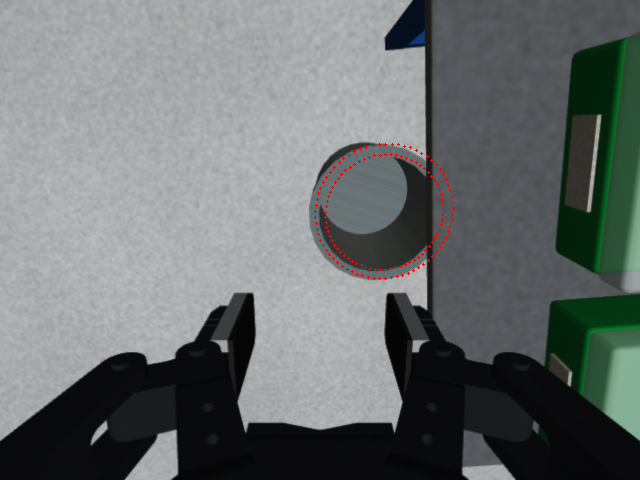

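The wrist view shows the rim at (309–440, 142–278), with its left edge about 5 px (4 mm) nearer the robot than predicted. I'll shift −4 mm in x, go down and grip.

Call:
move_arm([
  [0.6,[-0.4,4,0],[0,0,0]],
  [0.6,[-0.4,8,0],[0,0,0]],
  [0.6,[-0.4,11,0],[0,0,0]],
  [0.6,[-0.4,13,0],[0,0,0]],
  [0.6,[-0.4,14.5,0],[0,0,0]],
  [0.6,[-0.4,15.7,0],[0,0,0]],
  [0.6,[-0.4,15.7,0],[0,0,0]],
  [0.3,[-0.4,15.7,0],[0,0,0]],
  [0.2,[-0.4,15.7,0],[0,0,0]],
  [0.1,[-0.4,15.7,0],[0,0,0]],
  [0,[-0.4,15.7,0],[0,0,0]],
  [0,[-0.4,15.7,0],[0,0,0]],
], force=60)

```text
time_s: 2.6
tcp_pos: [0.4474, -0.2184, 0.0938]
tool_rot: [[1.0, 0.001, 0.001], [-0.001, -0.001, 1.0], [0.001, -1.0, -0.001]]
wrist_force: [0.3, -0.2, -0.1]
grip_width: 0.0001
```

Call:
move_arm([
  [0,[0,0,0],[0,0,0]],
  [0,[0,0,0],[0,0,0]],
  [0,[0,0,0],[0,0,0]],
  [0,[0,0,0],[0,0,0]],
  [0,[0,0,0],[0,0,0]],
])

```text
time_s: 3.1
tcp_pos: [0.447, -0.2182, 0.0932]
tool_rot: [[1.0, -0.0, 0.001], [-0.001, 0.0, 1.0], [-0.0, -1.0, 0.0]]
wrist_force: [0.9, 0.2, -0.8]
grip_width: 0.0
```

```bash
python3 - <<'E'
from h import *
w=read_camera('wrist')['pixels'];t=read_camera('top')['pixels'];s=read_camera('scene')['pixels']
a=cv2.resize(t[230:350,330:490],(400,300),interpolation=cv2.INTER_CUBIC);b=cv2.resize(s[120:240,130:290],(400,300),interpolation=cv2.INTER_CUBIC)
o=np.vstack([np.hstack([a,b]),np.hstack([cv2.resize(w,(400,300)),np.zeros((300,400,3),np.uint8)])])
cv2.imwrite('pics/w2.png',o[:,:,::-1])
E
```

```text
(no output)
```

View pics/w2.png

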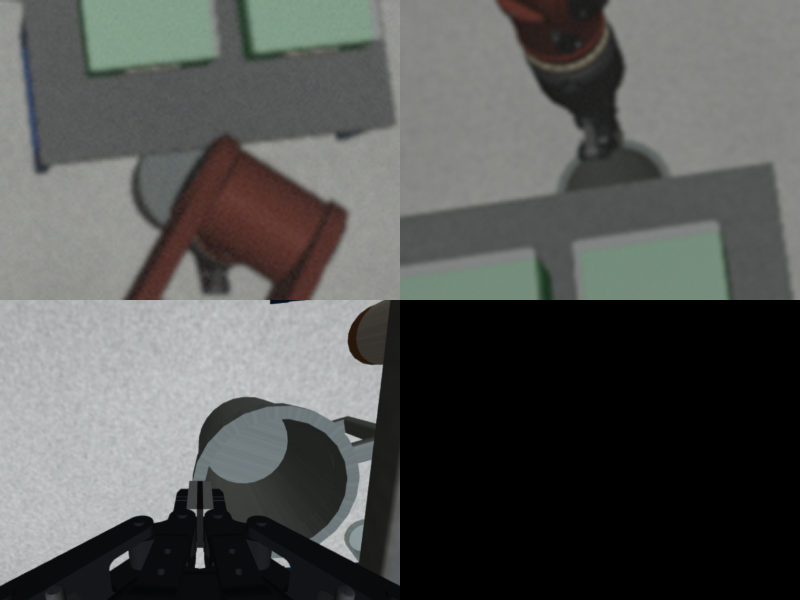

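The wrist quadrant shows the fingers shut at about (200,490) in the mosaic, right where the near rim passes, with the beaker still upright. The width reads 0, so the rim was not caught. I'll measure the rim again in this view.

```bash
python3 - <<'E'
from h import *
from scipy.optimize import least_squares
np.set_printoptions(precision=4,suppress=True)
s=observe();c=read_camera('wrist')
uv=np.array([(358,180),(290,105),(330,118),(350,145),(345,215),(325,240),(265,110),(215,145)])/.625
for z in(.10,.11,.12,.13):
    p=onz(c,uv,z,s); r=least_squares(lambda q:np.hypot(*(p[:,:2]-q[:2]).T)-q[2],[.5,-.22,.055]);print(z,r.x,r.fun)
im=c['pixels'].copy()
for P,col in((s['tcp_pos'],(255,0,0)),(s['tcp_pos']+[0,0,grip_point_offset],(0,255,0))):
    u,v=proj(c,P,s)[0]; print(u,v); cv2.circle(im,(int(u),int(v)),2,col,-1)
cr=im[210:410,220:420]; cv2.imwrite('pics/w3.png',cv2.resize(cr,(600,600),interpolation=cv2.INTER_CUBIC)[:,:,::-1])
E
```

```text
0.1 [ 0.5063 -0.2278  0.0606] [-0.0009  0.0017  0.0012 -0.0014 -0.0012  0.002   0.     -0.0014]
0.11 [ 0.5028 -0.223   0.0571] [-0.0008  0.0016  0.0011 -0.0013 -0.0012  0.0019  0.     -0.0013]
0.12 [ 0.4993 -0.2183  0.0535] [-0.0008  0.0015  0.001  -0.0013 -0.0011  0.0018  0.     -0.0012]
0.13 [ 0.4958 -0.2135  0.0499] [-0.0007  0.0014  0.001  -0.0012 -0.001   0.0017  0.     -0.0011]
320.28227997022657 276.70845351808777
320.30314793898464 292.7563274898952
```

View pics/w3.png

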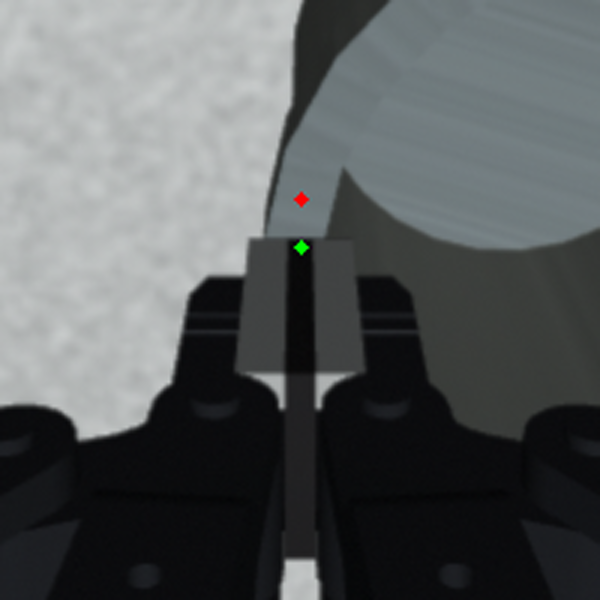

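The pads close exactly on the near rim: the rim (268–325 in the crop) disappears under them, and the grasp point projects to (301,247). The width still reads 0, so a small lift will show whether anything is held.

Call:
move_arm([
  [0,[0,-0.3,0],[0,0,0]],
  [0,[0,-0.6,0],[0,0,0]],
  [0,[0,-0.8,0],[0,0,0]],
  [0,[0,-0.8,0],[0,0,0]],
  [0,[0,-0.8,0],[0,0,0]],
  [0,[0,-0.8,0],[0,0,0]],
])

```text
time_s: 3.9
tcp_pos: [0.4469, -0.2182, 0.1011]
tool_rot: [[1.0, -0.0, 0.001], [-0.001, 0.0, 1.0], [-0.0, -1.0, 0.0]]
wrist_force: [0.6, -0.2, 0.3]
grip_width: 0.0002
```

```bash
python3 - <<'E'
from h import *
s=observe();c=read_camera('wrist');print(s['wrist_force'],s['ft_torque'],s['tcp_pos'],s['grip_width'])
im=c['pixels'];w2=cv2.imread('pics/w2.png')[300:,:400]
cv2.imwrite('pics/w4.png',np.hstack([w2,cv2.resize(im,(400,300))[:,:,::-1]]))
E
```

```text
[ 0.58579529 -0.23278057  0.31658764] [ 0.05830494 -0.0363894  -0.002525  ] [ 0.44691519 -0.21820247  0.10113991] 0.00017655468213813723
```

View pics/w4.png

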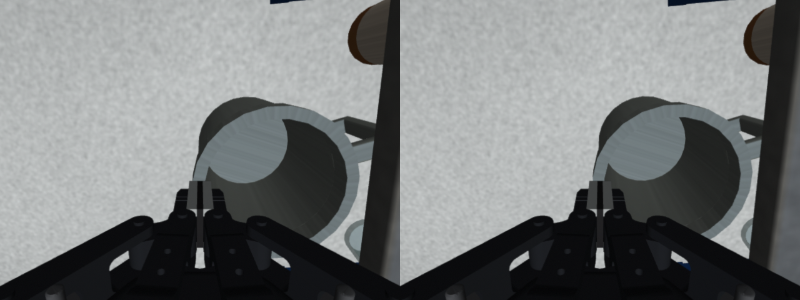

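The beaker stayed down, so nothing is held. I'll check the fingertip geometry in the images numerically, and measure the rim height from the two wrist heights.

```bash
python3 - <<'E'
from h import *
np.set_printoptions(precision=4,suppress=True)
s=observe();c=read_camera('wrist');print(s['grip_width'],c['K'])
M=s['tool_rot'];t=s['tcp_pos']
for b in(-.01,0,.01,.02,.03,.037,.045):
    print(b,proj(c,[t+M@np.array([0,-b,z]) for z in(-.011,.011)],s).ravel())
g=cv2.cvtColor(c['pixels'],cv2.COLOR_RGB2GRAY)
# columns of dark-rim right outer edge along a row, now vs earlier picture
cv2.imwrite('pics/w4full.png',c['pixels'][:,:,::-1])
for v in (250,270,290):
    print(v,g[v,520:600:3])
print('gap row',[ (v,g[v,290:352:3]) for v in (292,300,315,330)])
E
```

```text
5.185355173751821e-05 [[392.6023   0.     319.6173]
 [  0.     392.6023 238.714 ]
 [  0.       0.       1.    ]]
-0.01 [320.2734 289.2826 320.2693 248.698 ]
0 [320.2846 297.5535 320.2807 255.1635]
0.01 [320.2969 306.6883 320.2932 262.329 ]
0.02 [320.3106 316.8294 320.3072 270.3144]
0.03 [320.3258 328.1525 320.3229 279.2688]
0.037 [320.3376 336.897  320.3351 286.2119]
0.045 [320.3523 347.8475 320.3503 294.9411]
250 [ 34  39  35  33  33  34  34 111 116 116 115 115 114 113 117 119 119 118
 111  27  27  27  27  27  27  27  28]
270 [ 34  34  34  33  34  34  32  33  87 116 116 115 113 113 117 184 187 186
  67  27  27  27  29  29  29  29  28]
290 [ 37  37  34  33  34  33  33  33 104 118 116 117 117 116 168 183 181 121
  27  27  27  28  29  28  29  30  29]
gap row [(292, array([185, 185, 194, 196, 137,  65,  65,  65,  64,  10,  10,  15,  65,
        65,  65,  66,  57,  58,  58,  61,  62], dtype=uint8)), (300, array([177, 181, 181, 178,  89,  65,  65,  65,  63,   9,   9,  13,  65,
        66,  65,  65,  60,  57,  55,  58,  61], dtype=uint8)), (315, array([23, 24, 24, 30, 66, 66, 66, 65, 63,  8,  9, 10, 65, 65, 66, 66, 66,
       28, 26, 27, 27], dtype=uint8)), (330, array([12, 12, 12, 60, 65, 65, 65, 65, 50,  9, 11,  8, 62, 65, 65, 66, 65,
       41, 10, 12, 11], dtype=uint8))]
```

```bash
python3 - <<'E'
from h import *
np.set_printoptions(precision=1,suppress=True)
s=observe();c=read_camera('scene')
x,y=.447,-.2182
print('tcp z .0932..',[(z,proj(c,[x,y,z])[0]) for z in(.093,.101,.112,.12,.13,.138)])
print('rim outer/inner near',proj(c,[.4443,y,.12])[0],proj(c,[.4523,y,.12])[0])
im=c['pixels'];cr=im[150:210,180:255]
for X in(.4443,.4523): 
  pass
o=cv2.resize(cr,None,fx=8,fy=8,interpolation=cv2.INTER_CUBIC)
def d(P,col):
    u,v=proj(c,P)[0]; cv2.circle(o,(int((u-180+.5)*8),int((v-150+.5)*8)),3,col,-1)
for a in np.linspace(2,4.3,30): d([.4993+.055*np.cos(a),y+.055*np.sin(a),.12],(255,0,0));d([.4993+.047*np.cos(a),y+.047*np.sin(a),.12],(255,255,0))
d(s['tcp_pos'],(0,255,0))
cv2.imwrite('pics/s5.png',o[:,:,::-1])
E
```

```text
tcp z .0932.. [(0.093, array([217.9, 181.1])), (0.101, array([217.3, 179.6])), (0.112, array([216.4, 177.6])), (0.12, array([215.7, 176.1])), (0.13, array([214.8, 174.2])), (0.138, array([214.2, 172.7]))]
rim outer/inner near [215.7 175.1] [215.7 178.1]
```

View pics/s5.png

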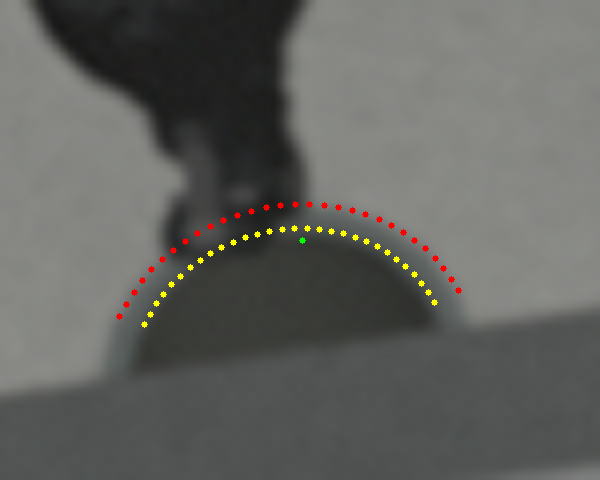

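The scene crop shows the fingers at about (170–300, 200–250), roughly 67 crop px (20 mm) left of where the TCP (green, 302,240) projects. So the measured arm pose and the fixed cameras disagree. I'll check the wrist view against known shelf points.

```bash
python3 - <<'E'
from h import *
np.set_printoptions(precision=1,suppress=True)
c=read_camera('wrist'); s=observe()
s1=dict(tcp_pos=np.array([.45066,-.21896,.25015]),tool_rot=np.array([[1,0,.002],[-.002,-.001,1],[0,-1,-.001]]))
e=lambda y,z:[.5122-.087*(y+.064),y,z]
print('w1 shelf top edge',proj(c,[e(y,.188) for y in(-.33,-.28,-.23,-.18,-.13,-.08)],s1), 'bottom edge',proj(c,[e(y,.17) for y in(-.28,-.18,-.08)],s1))
print('now shelf',proj(c,[e(y,.17) for y in(-.25,-.2,-.15,-.1)],s))
g=cv2.cvtColor(c['pixels'],cv2.COLOR_RGB2GRAY)
w1=cv2.cvtColor(cv2.imread('pics/w1.png'),cv2.COLOR_BGR2GRAY)
for v in(10,60,110,300,400): print(v,'w1 dark col from', np.where(w1[v,400:]<130)[0][:1]+400, 'now',np.where(g[v,560:]<60)[0][:1]+560)
E
python3 - <<'E'
import cv2
# green tip-box corners etc. not needed
E
```

```text
w1 shelf top edge [[438.7 388. ]
 [438.6 325.6]
 [438.4 256. ]
 [438.  178.1]
 [437.6  90.5]
 [437.   -8.6]] bottom edge [[431.4 313.3]
 [430.1 174.4]
 [428.1   1.3]]
now shelf [[560.6 439.9]
 [575.2 305.9]
 [593.  135.2]
 [615.1 -87.2]]
10 w1 dark col from [405] now [600]
60 w1 dark col from [425] now [560]
110 w1 dark col from [425] now [591]
300 w1 dark col from [400] now [571]
400 w1 dark col from [402] now [560]
```

The wrist geometry gives it away. At 51 mm opening the tip gap is 134 px, which puts the tips at 0.150 m depth, about 37 mm behind the reported TCP. So the fingers shut above the rim. Going 3–4 cm lower keeps the body clear under either reading.

Call:
move_arm([
  [0,[0,-2,0],[0,0,0]],
  [0.3,[0.2,-3,0],[0,0,0]],
  [0.6,[0.2,-3,0],[0,0,0]],
  [0.6,[0.2,-3,0],[0,0,0]],
  [0.6,[0.2,-3,0],[0,0,0]],
  [0.6,[0.2,-3,0],[0,0,0]],
  [0.6,[0.2,-2,0],[0,0,0]],
  [0.6,[0.2,-1,0],[0,0,0]],
  [0.6,[0.2,0.5,0],[0,0,0]],
  [0.6,[0.2,2,0],[0,0,0]],
  [0.6,[0.2,3,0],[0,0,0]],
  [0.6,[0.2,3,0],[0,0,0]],
])

```text
time_s: 5.3
tcp_pos: [0.447, -0.217, 0.0686]
tool_rot: [[1.0, -0.004, 0.001], [-0.001, 0.003, 1.0], [-0.004, -1.0, 0.003]]
wrist_force: [1.0, 0.7, -0.2]
grip_width: 0.0514
```

Call:
move_arm([
  [0.6,[0,0.5,0],[0,0,0]],
  [0.6,[0,1,0],[0,0,0]],
  [0.6,[0,1,0],[0,0,0]],
  [0.3,[0,1,0],[0,0,0]],
  [0.2,[0,1,0],[0,0,0]],
  [0.1,[0,1,0],[0,0,0]],
  [0,[0,1,0],[0,0,0]],
  [0,[0,1,0],[0,0,0]],
  [0,[0,1,0],[0,0,0]],
  [0,[0,1,0],[0,0,0]],
], force=60)

```text
time_s: 6.3
tcp_pos: [0.4484, -0.2181, 0.0613]
tool_rot: [[1.0, -0.001, 0.001], [-0.001, 0.0, 1.0], [-0.001, -1.0, 0.0]]
wrist_force: [-4.4, 1.6, 4.2]
grip_width: 0.0074
```

The rim is held at 7.4 mm. Next I'll lift it 1 cm and draw it straight out.

Call:
move_arm([
  [0,[0,-0.5,0],[0,0,0]],
  [0,[0,-1,0],[0,0,0]],
  [0,[-0.6,-1.2,0],[0,0,0]],
  [0,[-2,-1.2,0],[0,0,0]],
  [0,[-3.5,-1.2,0],[0,0,0]],
  [0,[-5,-1.2,0],[0,0,0]],
  [0,[-6.5,-1.2,0],[0,0,0]],
  [0,[-8,-1.2,0],[0,0,0]],
  [0,[-9.5,-1.2,0],[0,0,0]],
  [0,[-11,-1.2,0],[0,0,0]],
  [0,[-12,-1.2,0],[0,0,0]],
  [0,[-12,-1.2,0],[0,0,0]],
])

```text
time_s: 7.5
tcp_pos: [0.3274, -0.2178, 0.0729]
tool_rot: [[1.0, -0.001, 0.002], [-0.002, 0.0, 1.0], [-0.001, -1.0, 0.0]]
wrist_force: [0.1, 0.1, -2.6]
grip_width: 0.0075
```

```bash
python3 - <<'E'
from h import *
s=observe();print(s['wrist_force'],s['grip_width'],s['joint_positions'].round(1))
plan([.40,-.111,s['tcp_pos'][2]],rot(180))
E
```

```text
[ 0.08590509  0.09270249 -2.63586802] 0.007465081299557333 [-43.9  -8.  128.3  -0.   59.8 -43.7]
shift cm [ 7.23  0.   10.69] turn [ -0.1 -90.1  -0. ] t 7.5 tcp [ 0.3274 -0.2178  0.0729]
```

Call:
move_arm([
  [0,[0.6,0,0.8],[0,-7.5,0]],
  [0,[1.2,0,1.6],[0,-15,0]],
  [0,[1.8,0,2.4],[0,-22.5,0]],
  [0,[2.4,0,3.4],[0,-30,0]],
  [0,[3,0,4.4],[0,-37.5,0]],
  [0,[3.6,0,5.4],[0,-45,0]],
  [0,[4.2,0,6.4],[0,-52.5,0]],
  [0,[4.8,0,7.2],[0,-60,0]],
  [0,[5.4,0,8],[0,-67.5,0]],
  [0,[6,0,8.8],[0,-75,0]],
  [0,[6.6,0,9.7],[0,-82.5,0]],
  [0,[7.2,0,10.7],[0,-90,0]],
])

```text
time_s: 8.7
tcp_pos: [0.4024, -0.1112, 0.0736]
tool_rot: [[-0.005, 0.002, -1.0], [1.0, -0.001, -0.005], [-0.001, -1.0, -0.002]]
wrist_force: [-0.0, 0.2, -2.0]
grip_width: 0.0078
```

Call:
move_arm([
  [0,[0,0,0],[0,0,0]],
  [0,[0,0,0],[0,0,0]],
  [0,[0,0.4,0],[0,0,0]],
  [0,[0,0.7,0],[0,0,0]],
  [0,[0,0.9,0],[0,0,0]],
  [0,[0,1.0,0],[0,0,0]],
  [0,[0,1.1,0],[0,0,0]],
  [0,[0,1.1,0],[0,0,0]],
])

```text
time_s: 9.5
tcp_pos: [0.4011, -0.1115, 0.0623]
tool_rot: [[0.001, -0.0, -1.0], [1.0, -0.0, 0.001], [-0.0, -1.0, 0.0]]
wrist_force: [-0.7, -0.6, -2.8]
grip_width: 0.0076
```

Call:
move_arm([
  [0,[0,0.1,0],[0,0,0]],
  [0,[0,0.15,0],[0,0,0]],
  [0,[0,0.15,0],[0,0,0]],
])

```text
time_s: 9.8
tcp_pos: [0.4018, -0.1122, 0.0616]
tool_rot: [[0.0, 0.001, -1.0], [1.0, -0.002, 0.0], [-0.002, -1.0, -0.001]]
wrist_force: [-1.9, -3.7, 3.1]
grip_width: 0.0077
```

Contact: the force has reversed. Now open, hold, and go up.

Call:
move_arm([
  [0.15,[0,0,0],[0,0,0]],
  [0.3,[0,0,0],[0,0,0]],
  [0.5,[0,0,0],[0,0,0]],
  [0.5,[0,0,0],[0,0,0]],
  [0.5,[0,0,0],[0,0,0]],
  [0.5,[0,-2,0],[0,0,0]],
  [0.5,[0,-5,0],[0,0,0]],
  [0.5,[0,-9,0],[0,0,0]],
  [0.5,[0,-13,0],[0,0,0]],
  [0.5,[0,-17,0],[0,0,0]],
  [0.5,[0,-17,0],[0,0,0]],
  [0.5,[0,-17,0],[0,0,0]],
])

```text
time_s: 11.0
tcp_pos: [0.4018, -0.1114, 0.2317]
tool_rot: [[0.001, 0.003, -1.0], [1.0, -0.001, 0.001], [-0.001, -1.0, -0.003]]
wrist_force: [-0.4, -0.1, -0.9]
grip_width: 0.0428
```

```bash
python3 - <<'E'
from h import *
s=observe();c=read_camera('wrist');t=read_camera('top')
print(s['tcp_pos'])
cv2.imwrite('pics/w6raw.png',c['pixels'][:,:,::-1]);cv2.imwrite('pics/t6raw.png',t['pixels'][:,:,::-1])
np.savez('w6.npz',tcp_pos=s['tcp_pos'],tool_rot=s['tool_rot'])
a=cv2.resize(c['pixels'],(480,360)); b=cv2.resize(t['pixels'][240:400,230:390],(320,320),interpolation=cv2.INTER_CUBIC)
b=cv2.copyMakeBorder(b,0,40,0,0,0); cv2.imwrite('pics/w6.png',np.hstack([a,b])[:,:,::-1])
E
```

```text
[ 0.4017662  -0.11139947  0.23174072]
```

View pics/w6.png

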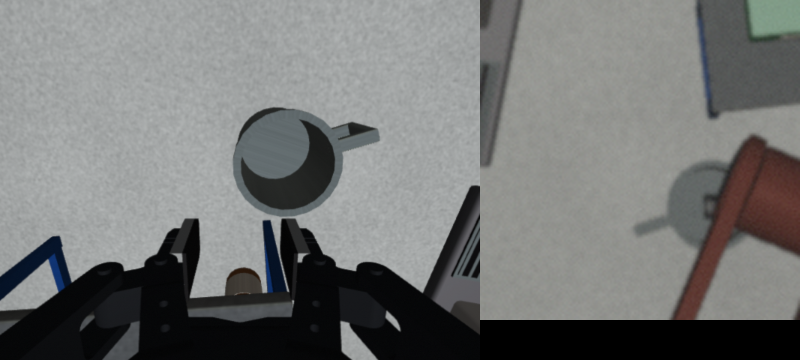

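The wrist view (left) shows the beaker upright, rim centred near (288,162) in the mosaic and the handle's upper strut running from (342,147) to (379,134). The top view (right) shows the handle end at (636,232). I'll turn these into positions.

```bash
python3 - <<'E'
from h import *
from scipy.optimize import least_squares
np.set_printoptions(precision=4,suppress=True)
c=read_camera('wrist');t=read_camera('top');s=np.load('w6.npz')
uv=np.array([(233,165),(240,190),(262,210),(288,216),(315,208),(335,188),(343,160),(337,138)])/.75
for z in(.11,.12):
    p=onz(c,uv,z,s);r=least_squares(lambda q:np.hypot(*(p[:,:2]-q[:2]).T)-q[2],[.4,-.06,.055]);print(z,r.x,r.fun)
C=r.x[:2]
e=np.array([379,134.])/.75; et=np.array([636-480,232])/2+[230,240]
w=onz(c,[e],.105,s)[0];T=onz(t,[et],.105)[0]
o,d=rays(c,[e],s);o2,d2=rays(t,[et]);print('tri',meet(o,d[0],o2,d2[0]))
for n,q in(('wrist',w),('top',T)):
    v=q[:2]-C;print(n,q,np.hypot(*v),np.degrees(np.arctan2(v[1],v[0])))
# top rim: left edge
pt=onz(t,np.array([(668,205),(672,222),(685,240),(700,247)])/2+[-10,240],.12);rt=least_squares(lambda q:np.hypot(*(pt[:,:2]-q).T)-.055,C);print('top rim',rt.x,rt.fun)
E
```

```text
0.11 [ 0.4032 -0.0618  0.0569] [ 0.0004 -0.0001 -0.0006  0.0002  0.0002  0.0001  0.0003 -0.0005]
0.12 [ 0.4007 -0.0635  0.055 ] [ 0.0004 -0.0001 -0.0006  0.0002  0.0002  0.0001  0.0003 -0.0005]
tri (array([0.3718, 0.0301, 0.1067]), np.float64(0.0020882860333673596))
wrist [0.3711 0.0313 0.105 ] 0.09931938636968643 107.37853241153124
top [0.3727 0.0298 0.105 ] 0.09739877742723252 106.69319234803497
top rim [ 0.4048 -0.0649] [-0.     -0.0002  0.0006 -0.0004]
```

Both views agree: beaker centre (0.401, −0.064), handle yaw 107°, bar end at 0.107 m height (0.105 expected). Now plan the handle approach, with the hand leaning 20° outward.

```bash
cat >> h.py <<'E'
B=.056
def handle(C,psi,zb,tilt=20,back=0):
    a=np.radians(psi); M=rot(psi,tilt); G=np.array([C[0]+.095*np.cos(a),C[1]+.095*np.sin(a),zb+.085])
    return G+(B-back)*M[:,1],M
E
python3 - <<'E'
from h import *
p,M=handle([.4012,-.064],107,0,back=.12); print(p); plan(p,M)
p2,M=handle([.4012,-.064],107,0); print(p2)
E
```

```text
[0.36702488 0.04778178 0.14514033]
shift cm [15.82  8.38  3.25] turn [-17.5  72.2  12.7] t 11.2 tcp [ 0.3997 -0.1106  0.2285]
[0.37902452 0.00853272 0.03237721]
```

Call:
move_arm([
  [0.5,[1.6,0,0.3],[-1.75,7.2,1.27]],
  [0.5,[3.2,0,0.6],[-3.5,14.4,2.5]],
  [0.5,[4.8,0,1],[-5.2,21.7,3.8]],
  [0.5,[6.4,0,1.3],[-7,28.9,5.1]],
  [0.5,[8,0,1.6],[-8.75,36.1,6.3]],
  [0.5,[9.6,0,2],[-10.5,43.3,7.6]],
  [0.5,[11.2,1,2.3],[-12.2,50.5,8.9]],
  [0.5,[12.8,3,2.6],[-14,57.8,10.2]],
  [0.5,[14.4,5,3],[-15.7,65,11.4]],
  [0.5,[15.8,7,3.25],[-17.5,72.2,12.7]],
  [0.5,[15.8,8.4,3.25],[-17.5,72.2,12.7]],
  [0.5,[15.8,8.4,3.25],[-17.5,72.2,12.7]],
])

```text
time_s: 12.4
tcp_pos: [0.3649, 0.0469, 0.1424]
tool_rot: [[0.956, 0.095, -0.279], [0.294, -0.331, 0.897], [-0.007, -0.939, -0.344]]
wrist_force: [-0.9, -0.1, 0.1]
grip_width: 0.0428
```

```bash
python3 - <<'E'
from h import *
np.set_printoptions(precision=4,suppress=True)
s=observe();c=read_camera('wrist');print(s['joint_positions'].round(1));im=c['pixels'].copy()
p2,M=handle([.4012,-.064],107,0); plan(p2,M)
a=np.radians(107);h=np.array([np.cos(a),np.sin(a)]);n=np.array([-h[1],h[0]]);C=np.array([.4012,-.064])
P=[[*(C+r*h+k*n),z] for r,z in((.1,.105),(.09,.105),(.055,.105),(.1,.085)) for k in(-.007,.007)]
for u,v in proj(c,P,s): cv2.circle(im,(int(u),int(v)),2,(255,0,0),-1)
# tool axis line: real grasp
for b in(-.064,): 
    u,v=proj(c,s['tcp_pos']-s['tool_rot'][:,1]*b,s)[0];cv2.circle(im,(int(u),int(v)),3,(0,255,0),-1)
cv2.imwrite('pics/w7.png',im[:,:,::-1])
E
```

```text
[ 14.5 -16.6 129.1 -21.7  68.4   5.6]
shift cm [ 0.13 11.88  0.1 ] turn [ 0.2  0.2 -0.1] t 12.45 tcp [0.3664 0.0466 0.1443]
```

View pics/w7.png

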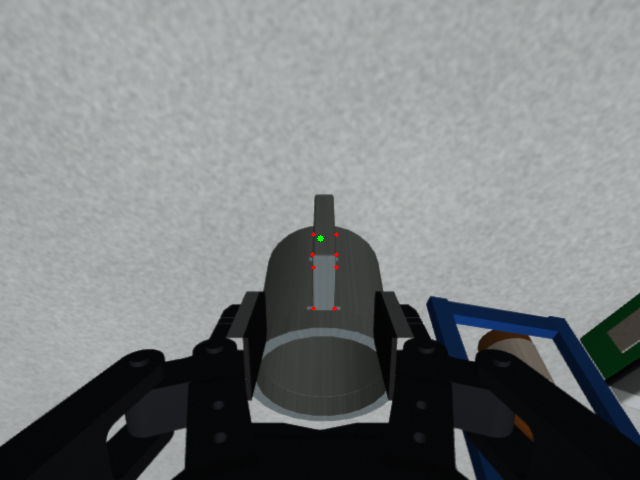

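The wrist view shows the handle's strut and upright (313–335, 195–310) matching the projected corner points. Both fingers straddle it, so go in and close.

Call:
move_arm([
  [0.5,[0.1,2.5,0.1],[0,0,0]],
  [0.5,[0.1,5,0.1],[0,0,0]],
  [0.5,[0.1,7,0.1],[0,0,0]],
  [0.5,[0.1,9,0.1],[0,0,0]],
  [0.5,[0.1,10.5,0.1],[0,0,0]],
  [0.5,[0.1,11.9,0.1],[0,0,0]],
  [0.5,[0.1,11.9,0.1],[0,0,0]],
  [0.3,[0.1,11.9,0.1],[0,0,0]],
  [0.2,[0.1,11.9,0.1],[0,0,0]],
  [0.1,[0.1,11.9,0.1],[0,0,0]],
  [0,[0.1,11.9,0.1],[0,0,0]],
  [0,[0.1,11.9,0.1],[0,0,0]],
], force=80)

```text
time_s: 13.65
tcp_pos: [0.3824, 0.0089, 0.0359]
tool_rot: [[0.956, 0.105, -0.273], [0.292, -0.33, 0.898], [0.004, -0.938, -0.346]]
wrist_force: [-3.0, 1.7, 5.6]
grip_width: 0.0128
```

Call:
move_arm([
  [0,[0,0,0],[0,0,0]],
  [0,[0,0,0],[0,0,0]],
  [0,[0,0,0],[0,0,0]],
])

```text
time_s: 13.95
tcp_pos: [0.3825, 0.0089, 0.0359]
tool_rot: [[0.956, 0.105, -0.273], [0.292, -0.33, 0.898], [0.004, -0.938, -0.346]]
wrist_force: [-2.9, 0.7, 6.5]
grip_width: 0.0133
```

The handle is held at 13.3 mm. Lift 6 cm, then measure how the beaker sits in the hand and plan the carry.

Call:
move_arm([
  [0,[0,-0.4,-0.15],[0,0,0]],
  [0,[0,-1.4,-0.5],[0,0,0]],
  [0,[0,-2.8,-1.0],[0,0,0]],
  [0,[0,-4.2,-1.5],[0,0,0]],
  [0,[0,-5.6,-2.1],[0,0,0]],
  [0,[0,-5.6,-2.1],[0,0,0]],
  [0,[0,-5.6,-2.1],[0,0,0]],
])

```text
time_s: 14.65
tcp_pos: [0.3817, 0.0087, 0.0946]
tool_rot: [[0.956, 0.105, -0.273], [0.292, -0.329, 0.898], [0.004, -0.939, -0.345]]
wrist_force: [-0.4, -0.6, -3.2]
grip_width: 0.0132
```

```bash
cat >> h.py <<'E'
def pose(C,psi,zb):
    T=np.eye(4);T[:3,:3]=R.from_euler('z',psi,degrees=True).as_matrix();T[:3,3]=[C[0],C[1],zb];return T
def toolT(p,M):
    T=np.eye(4);T[:3,:3]=M;T[:3,3]=p;return T
E
python3 - <<'E'
from h import *
g=toolT([.3825,.0089,.0359],np.array([[.956,.105,-.273],[.292,-.33,.898],[.004,-.938,-.346]]))
u,_,v=np.linalg.svd(g[:3,:3]);g[:3,:3]=u@v
TB=np.linalg.inv(g)@pose([.4012,-.064],107,0);np.save('TB.npy',TB)
s=observe();print(s['wrist_force'],s['grip_width'],s['tcp_pos'],s['tool_rot'].round(3))
T0=toolT(s['tcp_pos'],s['tool_rot']);b=T0@TB;print('beaker now',b[:3,3].round(4),'yaw',R.from_matrix(b[:3,:3]).as_euler('zyx',degrees=True).round(1))
for k in np.linspace(.1,1,10):
    C=np.array([.4012,-.064])*(1-k)+k*np.array([.398,.313]); C[0]-=.015*np.sin(np.pi*k)
    d=np.linalg.inv(T0)@pose(C,107+62*k,.06)@np.linalg.inv(TB)
    print((d[:3,3]*100).round(1).tolist(),R.from_matrix(d[:3,:3]).as_rotvec(degrees=True).round(1).tolist())
E
```

```text
[-0.3691123  -0.63273929 -3.22616944] 0.013175007363806848 [0.38165152 0.00866355 0.09459853] [[ 0.956  0.105 -0.273]
 [ 0.292 -0.329  0.898]
 [ 0.004 -0.939 -0.345]]
beaker now [ 0.4003 -0.0642  0.0586] yaw [1.07e+02 0.00e+00 1.00e-01]
[-0.1, -1.4, 3.5] [-0.1, -5.8, -2.1]
[-0.2, -2.7, 6.9] [-0.0, -11.7, -4.3]
[-0.3, -3.9, 10.2] [-0.0, -17.5, -6.4]
[-0.2, -5.1, 13.4] [0.0, -23.3, -8.6]
[0.1, -6.2, 16.5] [0.1, -29.1, -10.7]
[0.5, -7.3, 19.5] [0.1, -34.9, -12.8]
[1.2, -8.3, 22.3] [0.1, -40.7, -15.0]
[2.0, -9.4, 25.1] [0.1, -46.6, -17.1]
[2.9, -10.3, 27.8] [0.2, -52.4, -19.3]
[4.0, -11.3, 30.4] [0.2, -58.2, -21.4]
```

Call:
move_arm([
  [0,[-0.1,-1.4,3.5],[-0.1,-5.8,-2.1]],
  [0,[-0.2,-2.7,6.9],[0,-11.7,-4.3]],
  [0,[-0.3,-3.9,10.2],[0,-17.5,-6.4]],
  [0,[-0.2,-5.1,13.4],[0,-23.3,-8.6]],
  [0,[0.1,-6.2,16.5],[0.1,-29.1,-10.7]],
  [0,[0.5,-7.3,19.5],[0.1,-34.9,-12.8]],
  [0,[1.2,-8.3,22.3],[0.1,-40.7,-15]],
  [0,[2,-9.4,25.1],[0.1,-46.6,-17.1]],
  [0,[2.9,-10.3,27.8],[0.2,-52.4,-19.3]],
  [0,[4,-11.3,30.4],[0.2,-58.2,-21.4]],
  [0,[4,-11.3,30.4],[0.2,-58.2,-21.4]],
  [0,[4,-11.3,30.4],[0.2,-58.2,-21.4]],
])

```text
time_s: 15.85
tcp_pos: [0.324, 0.3292, 0.0942]
tool_rot: [[0.191, 0.337, -0.922], [0.981, -0.066, 0.18], [-0.0, -0.939, -0.343]]
wrist_force: [-0.0, -0.4, -2.7]
grip_width: 0.0132
```

```bash
python3 - <<'E'
from h import *
np.set_printoptions(precision=4,suppress=True)
TB=np.load('TB.npy');s=observe();c=read_camera('wrist');S=read_camera('scene');t=read_camera('top')
T0=toolT(s['tcp_pos'],s['tool_rot']);b=T0@TB;print('beaker',b[:3,3],R.from_matrix(b[:3,:3]).as_euler('zyx',degrees=True).round(1),s['grip_width'],s['joint_positions'].round(1))
np.savez('w8.npz',tcp_pos=s['tcp_pos'],tool_rot=s['tool_rot'])
a=np.linspace(0,2*np.pi,40)
def ov(cam,im,st,k=1):
    for r,z,col in((.055,.12,(255,0,0)),):
        P=(b@np.c_[r*np.cos(a),r*np.sin(a),0*a+z,1+0*a].T).T[:,:3]
        for u,v in proj(cam,P,st): cv2.circle(im,(int(u),int(v)),1,col,-1)
    # predicted nozzle tip & tray corners
    ex=np.array([.9816,-.1908]);ey=np.array([.1908,.9816]);O=np.array([.4765,.297])+.12*ex
    W=lambda x,y,z:[*(O+x*ex+y*ey),z]
    for P in(W(-.05,0,.182),W(-.05,0,.212),W(-.117,.07,.03),W(-.117,-.07,.03),W(-.12,.08,.03),W(-.12,-.08,.03),W(-.095,.05,.21),W(-.095,-.05,.21),W(-.095,.05,.28),W(-.095,-.05,.28)):
        u,v=proj(cam,P,st)[0]; print(u.round(1),v.round(1)); cv2.circle(im,(int(u),int(v)),2,(0,255,0),-1)
for n,cam,st in(('w',c,s),('t',t,None),('s',S,None)):
    cv2.imwrite(f'pics/{n}8raw.png',cam['pixels'][:,:,::-1]); im=cam['pixels'].copy(); print(n); ov(cam,im,st); 
    if n=='w': A=cv2.resize(im,(480,360),interpolation=cv2.INTER_AREA)
    if n=='t': Bm=cv2.resize(im[200:360,140:300],(320,320),interpolation=cv2.INTER_CUBIC)
    if n=='s': D=cv2.resize(im[90:250,350:500],(225,240),interpolation=cv2.INTER_CUBIC)
o=np.zeros((600,800,3),np.uint8);o[:360,:480]=A;o[:320,480:]=Bm;o[360:,:225]=D
cv2.imwrite('pics/m8.png',o[:,:,::-1])
E
```

```text
beaker [0.397  0.3113 0.0581] [169.    0.2  -0.2] 0.01319613502627475 [ 49.3  -5.9 126.3 -22.4  51.6 -16.9]
w
317.3 627.0
317.0 696.8
399.6 365.2
236.1 365.2
411.8 363.0
224.0 363.0
411.8 682.2
221.4 682.1
444.6 948.5
186.2 948.0
t
197.9 284.9
195.2 283.6
178.6 311.3
231.2 320.5
174.7 311.7
234.8 322.4
170.5 299.2
212.8 306.7
162.6 296.9
207.1 304.7
s
436.3 188.1
439.6 182.2
450.4 192.6
396.1 186.8
454.3 192.0
392.3 185.3
462.7 166.7
417.3 161.8
472.5 150.8
424.1 145.6
```

View pics/m8.png

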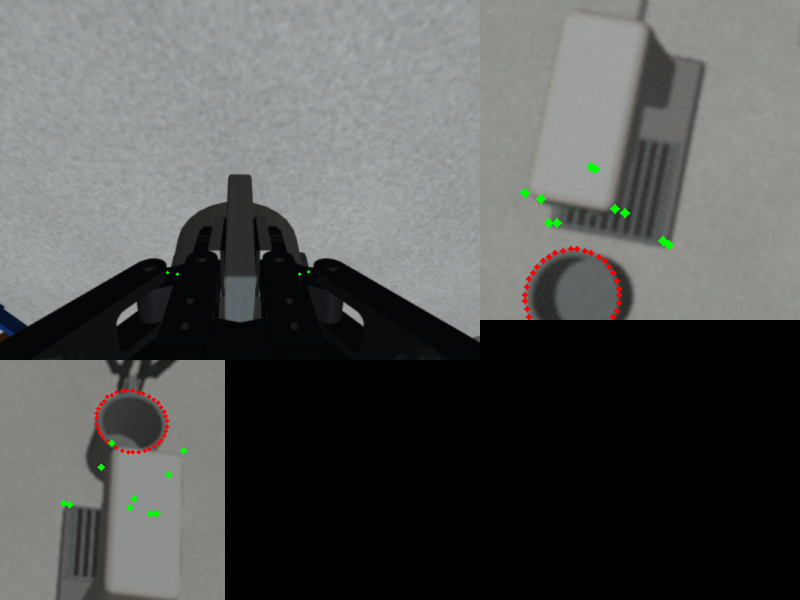

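The mosaic shows the projected mouth circle lying on the beaker rim in both the top view (572,296) and the scene view (132,420), and the dispenser points on the base's front corners. That was my twelfth picture, so I'll refine the dispenser numerically by edge fits.

```bash
python3 - <<'E'
from h import *
from scipy.optimize import least_squares
np.set_printoptions(precision=4,suppress=True)
T=read_camera('top');S=read_camera('scene')
t0=cv2.GaussianBlur(cv2.imread('pics/top0.png',0).astype(np.float32),(0,0),1);s0=cv2.GaussianBlur(cv2.imread('pics/scene0.png',0).astype(np.float32),(0,0),1)
def edge(im,a,b,w=4,n=30):
    a,b=np.array(a,float),np.array(b,float);d=(b-a)/np.linalg.norm(b-a);nr=np.array([-d[1],d[0]]);o=[]
    k=np.arange(-w,w+.01,.1)
    for f in np.linspace(.08,.92,n):
        q=a+f*(b-a)+k[:,None]*nr
        p=cv2.remap(im,q[:,0].astype(np.float32)[None],q[:,1].astype(np.float32)[None],cv2.INTER_LINEAR)[0]
        g=np.abs(np.gradient(p));o.append(q[g.argmax()])
    o=np.array(o);l=cv2.fitLine(o.astype(np.float32),cv2.DIST_HUBER,0,.01,.01).ravel();r=np.abs((o-l[2:])@np.array([-l[1],l[0]]));return o[r<1],r.mean()
E={'Tfront':edge(t0,(177,313),(234,323)),'Tside':edge(t0,(235,323),(252,233)),'Sfront':edge(s0,(395,187),(414,189)),'Sside':edge(s0,(393,190),(386,276)),
'Tlfront':edge(t0,(170,300),(203,306)),'Tlside':edge(t0,(208,302),(223,214)),'Sside_h':edge(s0,(426,155),(420.5,240))}
print({k:(len(v[0]),round(float(v[1]),2)) for k,v in E.items()})
for z in(.015,.02,.025,.03):
    P={k:onz(T if k[0]=='T' else S,E[k][0],z)[:,:2] for k in('Tfront','Tside','Sfront','Sside')}
    out=[]
    for sel in(('Tfront','Tside'),('Sfront','Sside'),tuple(P)):
        def f(q):
            ex=np.array([np.cos(q[2]),np.sin(q[2])]);ey=np.array([-ex[1],ex[0]]);r=[]
            for k in sel: r.append((P[k]-q[:2])@ex+.12 if 'front' in k else (P[k]-q[:2])@ey+.08)
            return np.concatenate(r)
        r=least_squares(f,[.594,.274,-.19],loss='soft_l1',f_scale=.002);q=r.x
        nz=q[:2]-.05*np.array([np.cos(q[2]),np.sin(q[2])]);out.append((nz.round(4),np.degrees(q[2]).round(1),(np.sqrt(np.mean(f(q)**2))*1e3).round(2)))
    print(z,out)
# head side lines at z=.28: offset
for k,c in(('Tlside',T),('Sside_h',S),('Tlfront',T)):
    p=onz(c,E[k][0],.28)[:,:2];print(k,p.mean(0),np.degrees(np.arctan2(*(p[-1]-p[0])[::-1])))
E
```

```text
{'Tfront': (30, 0.26), 'Tside': (30, 0.2), 'Sfront': (30, 0.32), 'Sside': (30, 0.2), 'Tlfront': (30, 0.27), 'Tlside': (30, 0.21), 'Sside_h': (30, 0.25)}
0.015 [(array([0.5423, 0.2855]), np.float64(-11.4), np.float64(0.77)), (array([0.5407, 0.2845]), np.float64(-11.6), np.float64(1.01)), (array([0.5417, 0.2852]), np.float64(-11.7), np.float64(1.18))]
0.02 [(array([0.5422, 0.2848]), np.float64(-11.4), np.float64(0.77)), (array([0.543 , 0.2834]), np.float64(-11.6), np.float64(1.01)), (array([0.5424, 0.284 ]), np.float64(-11.4), np.float64(1.09))]
0.025 [(array([0.542 , 0.2841]), np.float64(-11.4), np.float64(0.77)), (array([0.5453, 0.2824]), np.float64(-11.6), np.float64(1.01)), (array([0.5432, 0.2829]), np.float64(-11.1), np.float64(1.54))]
0.03 [(array([0.5418, 0.2834]), np.float64(-11.4), np.float64(0.77)), (array([0.5476, 0.2813]), np.float64(-11.6), np.float64(1.0)), (array([0.5442, 0.2818]), np.float64(-10.8), np.float64(2.22))]
Tlside [0.5942 0.226 ] -11.3614933107953
Sside_h [0.6062 0.2214] -11.520087617791267
Tlfront [0.499  0.2879] -102.48465543495041
```

```bash
python3 - <<'E'
from h import *
from scipy.optimize import least_squares
np.set_printoptions(precision=4,suppress=True)
T=read_camera('top');S=read_camera('scene');TB=np.load('TB.npy');s=observe()
T0=toolT(s['tcp_pos'],s['tool_rot']);b=T0@TB;print('pred',b[:3,3])
z=b[2,3]+.12
for n,c,rng in(('s',S,(-2.6,2.6)),('t',T,(0.3,2.9))):
    im=cv2.GaussianBlur(cv2.imread(f'pics/{n}8raw.png',0).astype(np.float32),(0,0),.8);pts=[]
    for a in np.radians(np.arange(0,360,6)):
        d=np.array([np.cos(a),np.sin(a)]);k=np.arange(.046,.064,.0005)
        q=proj(c,np.c_[b[0,3]+k*d[0],b[1,3]+k*d[1],0*k+z]).astype(np.float32)
        p=cv2.remap(im,q[:,0][None],q[:,1][None],cv2.INTER_LINEAR)[0];g=np.gradient(p)
        i=g.argmax()  # brighter outside
        if g[i]>1.0: pts.append(b[:2,3]+k[i]*d)
    p=np.array(pts);f=lambda q:np.hypot(*(p-q[:2]).T)-q[2]
    r=least_squares(f,[*b[:2,3],.055],loss='soft_l1',f_scale=.001);print(n,len(p),r.x,np.abs(r.fun).mean())
for k,zb in((.0,.045),(.2,.045),(.4,.043),(.6,.043),(.8,.043),(.9,.043),(1,.043)):
    C=np.array([.397,.3115])*(1-k)+k*np.array([.5425,.284])
    d=np.linalg.inv(T0)@pose(C,168.5,zb)@np.linalg.inv(TB)
    print(k,(d[:3,3]*100).round(2).tolist(),R.from_matrix(d[:3,:3]).as_rotvec(degrees=True).round(1).tolist())
E
```

```text
pred [0.3982 0.3118 0.0596]
s 55 [0.398  0.3076 0.0499] 0.0021892495372794005
t 54 [0.3995 0.3029 0.0543] 0.0022147226280014413
0.0 [-0.0, 1.34, 0.61] [-0.1, 0.4, 0.1]
0.2 [0.02, 2.36, -2.17] [-0.1, 0.4, 0.1]
0.4 [0.04, 3.57, -4.88] [-0.1, 0.4, 0.1]
0.6 [0.05, 4.59, -7.66] [-0.1, 0.4, 0.1]
0.8 [0.07, 5.61, -10.44] [-0.1, 0.4, 0.1]
0.9 [0.08, 6.12, -11.83] [-0.1, 0.4, 0.1]
1 [0.09, 6.63, -13.22] [-0.1, 0.4, 0.1]
```

```bash
python3 - <<'E'
from h import *
from scipy.optimize import least_squares
np.set_printoptions(precision=4,suppress=True,linewidth=150)
T=read_camera('top');S=read_camera('scene');TB=np.load('TB.npy');s=observe()
b=toolT(s['tcp_pos'],s['tool_rot'])@TB;z=b[2,3]+.12
for n,c in(('s',S),('t',T)):
    im=cv2.imread(f'pics/{n}8raw.png',0).astype(np.float32)
    for a in range(0,360,30):
        d=np.array([np.cos(np.radians(a)),np.sin(np.radians(a))]);k=np.arange(.036,.068,.002)
        q=proj(c,np.c_[b[0,3]+k*d[0],b[1,3]+k*d[1],0*k+z]).astype(np.float32)
        p=cv2.remap(cv2.GaussianBlur(im,(0,0),.6),q[:,0][None],q[:,1][None],cv2.INTER_LINEAR)[0];print(n,a,p.astype(int))
E
```

```text
s 0 [ 55  61  67  74  82  91 104 116 127 135 139 141 141 142 141 141 141]
s 30 [ 47  46  45  46  50  59  73  85  88  86  86  96 112 122 127 129 131]
s 60 [ 46  45  45  47  55  70  83  93 100 112 123 128 130 130 131 130 131]
s 90 [ 46  45  46  52  65  78  89  97 107 119 126 130 132 132 133 133 132]
s 120 [ 47  47  50  57  69  81  92 101 112 123 130 133 133 133 132 131 131]
s 150 [ 49  49  53  60  70  81  91 101 111 120 127 130 131 131 130 130 130]
s 180 [53 53 55 61 69 78 86 87 85 80 74 70 67 65 66 68 69]
s 210 [ 56  56  57  59  65  75  84  93 101 112 122 129 131 132 132 131 131]
s 240 [ 57  57  57  58  61  67  77  87  95 105 116 124 128 129 129 129 128]
s 270 [ 57  57  57  57  59  65  74  84  88  85  82  86 100 117 126 128 128]
s 300 [61 67 73 78 84 87 90 92 92 90 81 70 58 50 47 47 47]
s 330 [ 92  93  93  93  93  95 100 108 116 125 129 132 134 133 131 130 128]
t 0 [ 83  72  61  54  58  68  79  90 100 111 124 136 141 143 144 146 146]
t 30 [ 46  47  47  49  55  65  77  89  99 112 124 134 140 143 145 145 144]
t 60 [ 44  45  45  48  55  65  79  89  99 109 123 133 139 141 142 143 146]
t 90 [ 45  45  45  45  50  61  76  89 100 112 125 134 139 140 140 140 140]
t 120 [ 44  44  44  46  53  65  80  91 102 113 126 134 136 137 138 138 138]
t 150 [ 43  43  44  46  56  68  82  93 104 116 127 134 136 136 136 137 137]
t 180 [73 63 54 52 56 68 82 89 91 90 90 89 88 88 88 89 90]
t 210 [ 96  96  95  95  95  95  95  94  94  98 110 121 130 136 137 138 137]
t 240 [ 96  97  97  96  96  94  94  93  87  74  60  50  47  56  74  98 121]
t 270 [97 97 97 96 96 95 94 93 87 74 61 51 46 45 46 49 60]
t 300 [ 97  98  98  98  98  97  96  94  91  80  66  53  48  50  62  85 110]
t 330 [ 98  98  99  98  97  97  95  95  96 101 111 123 134 140 142 142 143]
```

The predicted mouth position agrees with the top view within about 1 mm and the scene view within about 2 mm. Slide it in under the outlet with the rim near 0.163 m.

Call:
move_arm([
  [0,[0,0.7,0.3],[0,0.2,0]],
  [0,[0,1.3,0.6],[-0.1,0.4,0.1]],
  [0,[0,1.8,-0.8],[-0.1,0.4,0.1]],
  [0,[0,2.4,-2.2],[-0.1,0.4,0.1]],
  [0,[0,3.0,-3.5],[-0.1,0.4,0.1]],
  [0,[0,3.6,-4.9],[-0.1,0.4,0.1]],
  [0,[0,4.1,-6.3],[-0.1,0.4,0.1]],
  [0,[0.1,4.6,-7.7],[-0.1,0.4,0.1]],
  [0,[0.1,5.1,-9.1],[-0.1,0.4,0.1]],
  [0,[0.1,5.6,-10.4],[-0.1,0.4,0.1]],
  [0,[0.1,5.9,-11.2],[-0.1,0.4,0.1]],
  [0,[0.1,5.9,-11.2],[-0.1,0.4,0.1]],
])

```text
time_s: 17.5
tcp_pos: [0.4499, 0.3071, 0.0793]
tool_rot: [[0.199, 0.341, -0.919], [0.98, -0.065, 0.188], [0.004, -0.938, -0.347]]
wrist_force: [0.2, 0.1, -2.7]
grip_width: 0.0128
```

```bash
cat > st.py <<'E'
from h import *
import sys
TB=np.load('TB.npy');s=observe();T0=toolT(s['tcp_pos'],s['tool_rot']);b=T0@TB
print('beaker',b[:3,3].round(4),R.from_matrix(b[:3,:3]).as_euler('zyx',degrees=True).round(1),s['wrist_force'].round(1),s['grip_width'],s['time_s'])
for zb in map(float,sys.argv[1:]):
    d=np.linalg.inv(T0)@pose([.5425,.284],168.5,zb)@np.linalg.inv(TB)
    print(zb,(d[:3,3]*100).round(2).tolist(),R.from_matrix(d[:3,:3]).as_rotvec(degrees=True).round(1).tolist())
E
python3 st.py .043 .035 .030
```

```text
beaker [0.5229 0.2887 0.0434] [ 1.685e+02 -1.000e-01 -0.000e+00] [ 0.2  0.1 -2.7] 0.012835124960228423 17.5
0.043 [-0.07, 0.73, -1.88] [0.1, 0.0, 0.0]
0.035 [-0.07, 1.48, -1.6] [0.1, 0.0, 0.0]
0.03 [-0.08, 1.95, -1.43] [0.1, 0.0, 0.0]
```

Call:
move_arm([
  [0,[0,0.3,-0.9],[0,0,0]],
  [0,[-0.1,0.7,-1.9],[0,0,0]],
  [0,[-0.1,0.7,-1.9],[0,0,0]],
  [0,[-0.1,0.7,-1.9],[0,0,0]],
  [0,[-0.1,1.1,-1.75],[0,0,0]],
  [0,[-0.1,1.5,-1.6],[0,0,0]],
  [0,[-0.1,1.7,-1.5],[0,0,0]],
  [0,[-0.1,1.7,-1.5],[0,0,0]],
])

```text
time_s: 18.3
tcp_pos: [0.467, 0.3021, 0.0673]
tool_rot: [[0.198, 0.339, -0.92], [0.98, -0.066, 0.186], [0.003, -0.938, -0.346]]
wrist_force: [-0.7, -0.5, -3.5]
grip_width: 0.0126
```

```bash
python3 st.py .030
```

```text
beaker [0.54   0.2838 0.0313] [ 1.686e+02  0.000e+00 -1.000e-01] [-0.7 -0.5 -3.5] 0.012640962959726889 18.3
0.03 [0.08, 0.21, -0.18] [-0.0, 0.1, -0.0]
```

Call:
move_arm([
  [0,[0.1,0.05,-0.2],[0,0,0]],
  [0,[0.1,0.15,-0.2],[0,0,0]],
  [0,[0.1,0.2,-0.18],[0,0,0]],
  [0,[0.1,0.2,-0.18],[0,0,0]],
])

```text
time_s: 18.7
tcp_pos: [0.4704, 0.3029, 0.067]
tool_rot: [[0.198, 0.341, -0.919], [0.98, -0.065, 0.187], [0.004, -0.938, -0.347]]
wrist_force: [-0.6, 0.3, -3.8]
grip_width: 0.013
```

Call:
move_arm([
  [0,[0,0.1,0.03],[0,0,0]],
  [0,[0,0.1,0.03],[0,0,0]],
  [0,[0,0.1,0.03],[0,0,0]],
])

```text
time_s: 19.0
tcp_pos: [0.4707, 0.3031, 0.0662]
tool_rot: [[0.198, 0.341, -0.919], [0.98, -0.065, 0.187], [0.004, -0.938, -0.347]]
wrist_force: [-0.2, 0.1, -1.9]
grip_width: 0.013
```

```bash
python3 st.py
```

```text
beaker [0.5438 0.2848 0.0304] [ 1.686e+02 -1.000e-01 -0.000e+00] [-0.2  0.1 -1.9] 0.01296263785542272 19.0
```

Call:
move_arm([
  [0,[0,0.06,0.02],[0,0,0]],
  [0,[0,0.06,0.02],[0,0,0]],
  [0.15,[0,0.06,0.02],[0,0,0]],
  [0.25,[0,0.06,0.02],[0,0,0]],
  [0.4,[0,0.06,0.02],[0,0,0]],
  [0.5,[0,0.06,0.02],[0,0,0]],
  [0.5,[0,0.06,0.02],[0,0,0]],
  [0.5,[0,0.06,0.02],[0,0,0]],
  [0.5,[0,0.06,0.02],[0,0,0]],
])

```text
time_s: 19.9
tcp_pos: [0.4705, 0.3029, 0.0653]
tool_rot: [[0.198, 0.341, -0.919], [0.98, -0.065, 0.187], [0.004, -0.938, -0.347]]
wrist_force: [0.7, -0.2, -1.1]
grip_width: 0.0429
```

Call:
move_arm([
  [0.5,[0,-0.4,0.9],[0,0,0]],
  [0.5,[0,-1,2.4],[0,0,0]],
  [0.5,[0,-1.8,4.5],[0,0,0]],
  [0.5,[0,-2.6,7],[0,0,0]],
  [0.5,[0,-3.6,9.5],[0,0,0]],
  [0.5,[0,-4.4,11.5],[0,0,0]],
  [0.5,[0,-6.5,11.5],[0,0,0]],
  [0.5,[0,-9.5,11.5],[0,0,0]],
  [0.5,[0,-12.5,11.5],[0,0,0]],
  [0.5,[0,-14.5,11.5],[0,0,0]],
  [0.5,[0,-14.5,11.5],[0,0,0]],
  [0.5,[0,-14.5,11.5],[0,0,0]],
])

```text
time_s: 21.1
tcp_pos: [0.3146, 0.3338, 0.1611]
tool_rot: [[0.197, 0.341, -0.919], [0.98, -0.065, 0.186], [0.004, -0.938, -0.347]]
wrist_force: [0.1, -0.3, -1.0]
grip_width: 0.0427
```

```bash
python3 - <<'E'
from h import *
np.set_printoptions(precision=4,suppress=True,linewidth=150)
s=observe();print(s['tcp_pos'],s['wrist_force'],s['time_s'])
c=read_camera('wrist');T=read_camera('top');S=read_camera('scene')
for n,k in(('w',c),('t',T),('s',S)): cv2.imwrite(f'pics/{n}9raw.png',k['pixels'][:,:,::-1])
np.savez('w9.npz',tcp_pos=s['tcp_pos'],tool_rot=s['tool_rot'])
C=np.array([.5438,.2848])
h=np.array([np.cos(np.radians(168.5)),np.sin(np.radians(168.5))]);n=np.array([-h[1],h[0]])
for nm,P in(('rim near',[*(C+.055*h),.15]),('rim l',[*(C+.055*n),.15]),('rim r',[*(C-.055*n),.15]),('bar top',[*(C+.1*h),.135]),('bar top l',[*(C+.1*h+.007*n),.135]),('bar top r',[*(C+.1*h-.007*n),.135])):
    print(nm,'w',proj(c,P,s)[0],'t',proj(T,P)[0])
# did bystanders move? diff scene/top vs first pictures
for q in('scene','top'):
    a=cv2.imread(f'pics/{q}0.png',0).astype(int);b=cv2.imread(f'pics/{q[0]}9raw.png',0).astype(int)
    m=(np.abs(cv2.blur(a.astype(np.float32),(5,5))-cv2.blur(b.astype(np.float32),(5,5)))>12).astype(np.uint8)
    k,_,st,ce=cv2.connectedComponentsWithStats(m);print(q,[tuple(r) for r in st[1:] if r[4]>15])
E
```

```text
[0.3146 0.3338 0.1611] [ 0.1308 -0.2578 -1.0314] 21.1
rim near w [317.0624 438.6052] t [195.4745 309.2712]
rim l w [253.5735 470.2567] t [222.3683 290.8057]
rim r w [380.733 469.843] t [177.9619 282.6728]
bar top w [316.9628 388.2683] t [193.0351 328.0049]
bar top l w [307.5271 388.2903] t [195.8548 328.5349]
bar top r w [326.3966 388.245 ] t [190.218  327.4748]
scene [(np.int32(20), np.int32(0), np.int32(12), np.int32(6), np.int32(54)), (np.int32(255), np.int32(0), np.int32(32), np.int32(14), np.int32(286)), (np.int32(288), np.int32(0), np.int32(69), np.int32(56), np.int32(1957)), (np.int32(421), np.int32(0), np.int32(64), np.int32(97), np.int32(3722)), (np.int32(0), np.int32(11), np.int32(11), np.int32(18), np.int32(104)), (np.int32(0), np.int32(22), np.int32(23), np.int32(38), np.int32(410)), (np.int32(9), np.int32(32), np.int32(67), np.int32(75), np.int32(2521)), (np.int32(0), np.int32(70), np.int32(12), np.int32(15), np.int32(110)), (np.int32(192), np.int32(175), np.int32(47), np.int32(23), np.int32(762)), (np.int32(411), np.int32(178), np.int32(9), np.int32(12), np.int32(80)), 
[... 273 characters left out ...]
t32(27), np.int32(148)), (np.int32(222), np.int32(285), np.int32(7), np.int32(17), np.int32(74)), (np.int32(381), np.int32(286), np.int32(51), np.int32(40), np.int32(1633)), (np.int32(216), np.int32(302), np.int32(5), np.int32(6), np.int32(16)), (np.int32(189), np.int32(305), np.int32(15), np.int32(10), np.int32(95)), (np.int32(189), np.int32(316), np.int32(15), np.int32(15), np.int32(181)), (np.int32(437), np.int32(367), np.int32(203), np.int32(113), np.int32(11271)), (np.int32(92), np.int32(383), np.int32(108), np.int32(97), np.int32(6362)), (np.int32(259), np.int32(423), np.int32(129), np.int32(57), np.int32(5324)), (np.int32(320), np.int32(472), np.int32(22), np.int32(8), np.int32(117))]
```

```bash
python3 -c "
from h import *
print(sign_off())"
```

```text
the job is handed in; nothing more can be done
None
```

The beaker now stands on the drip tray with its handle to the dispenser's front, and I handed the job in at about 21 s of the 72 s allowed.

**What I did:** I gripped the beaker by its near rim, drew it out about 12 cm and turned it 90°. I stood it on the open bench and let go. I then took it by the handle with the hand leaning 20° outward and slid it in under the outlet with its rim at about 163 mm. I lowered it until the wrist force showed contact, let go and backed straight out.

**Failed attempt:** my first grip on the rim closed on nothing. The wrist picture showed the fingertips about 37 mm behind the reported TCP position, so I allowed for that from then on. The later grips read about 7.5 mm on the 8 mm rim and 13 mm on the 14 mm handle.

**Last checks:**
- **Centring:** by arm pose, the beaker was put down at (0.544, 0.285) m, underside at 30 mm, with the handle at 168.6°. The outlet measured (0.5425, 0.284) m, so the mouth is about 1.5 mm off centre.
- **How far to trust it:** the outlet position is worked out from the dispenser's base edges. It moves about 3 mm depending on whether the base edge is taken as 20 mm or 30 mm high. I did not see the mouth directly under the outlet in a picture.
- **Handle position:** in the final top picture, the changed area around the handle fits the predicted handle position within about 1–2 pixels.
- **Bystanders:** comparing pictures from before and after showed no change at the bottle, glass cup or tip box.
- **One disagreement:** just before placing, an automatic rim fit was 4–9 mm off in y because it picked up the wrong edges. Edge profiles read directly agreed within 1–2 mm, so I used those.

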